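# Mount the tall plaster blank in the sprung carving clamp

## Task

Take the taller of the two plaster blanks out of the wooden rack and push its spindle straight down between the sprung jaws of the carving clamp, in the middle, until it is fully home with its shoulder resting on the jaws. Keep hold of it until the jaws have closed on its neck, then let go and leave it standing upright there. Leave the shorter blank in the rack.

Things in the scene. Friction and masses are not known exactly. Their poses are not given: they have to be found in the camera images.
- blank: Taller blank: plain plaster cylinder, diameter 52, height 70, on a steel spindle pointing down; 122 mm in all, about 0.24 kg. Origin: spindle tip, z up the axis. Heights from the tip: cone of diameter 6 at 0 widening to 28 at 26, neck of diameter 18 from 32 to 52, flat plaster shoulder at 52, top at 122. Starts upright in a hole of the rack, shoulder on the rack's top; raise 60 mm to clear it.
- short_blank: Shorter blank, a bystander in the rack's other hole, 90 mm from the first: same spindle, diameter, origin and axes, but plaster only 32 mm high (84 mm in all). Stays put. The rack is a fixed wooden block 90 x 190 x 60 mm high with two 40 mm holes in a row along its length.
- clamp: Fixed clamp: grey base 100 x 210 x 12 mm, end posts 72 mm high, between them two steel jaws 50 mm wide sprung together. Origin: centre of the base's underside, z up. Jaws move along y; slot open along x. Jaw tops at 68 mm, jaws 16 thick, 12 apart when empty, lead-ins widen the slot to 24 at the top. Pushing the spindle in takes 3 to 12 N. Fully home, the blank's tip is 16 mm above this origin.
- jaw (a joint): How far each jaw has moved out from closed and empty, in m (the two mirror each other): 0 empty, 0.008 while the 28 mm foot passes, 0.003 when closed on the 18 mm neck. Spring force on each jaw: 2 N at 0, plus 0.2 N per mm. As they snap in behind the foot, over the last 10 mm, they pull the blank down with up to 15 N.
There are look-alikes about, which are no part of the job. What is shaped like the blank but purple is not meant.

How it is judged (in metres and radians):
On the way, in this order (a step that is already met when the one before it is completed fails the run):
1. the tall blank is lifted clear of the rack in the gripper (height (world z) of blank above 0.06 m and contact force between the fingers and blank above 0.5 N), for 0.1 s.
2. the tall blank is fully home in the clamp and the jaws have closed on its neck while the gripper still holds it (contact force between the fingers and blank above 0.5 N and horizontal distance between blank and clamp below 0.014 m and z of blank in the frame of clamp below 0.021 m and value of joint jaw between 0.001 and 0.009 m and angle between blank's own z axis and vertical below 0.2 rad), for 0.2 s.
At the end, for the whole second after the job is handed in: The tall blank stands upright (within 10 degrees) in the clamp, its axis within 14 mm of the clamp's centre and its shoulder within 5 mm of the jaw tops, the jaws closed on its neck (each 1.5 to 6 mm out), let go and at rest; the shorter blank is still in the rack within 25 mm of where it was (horizontal distance between blank and clamp below 0.014 m and z of blank in the frame of clamp between 0.01 and 0.021 m and value of joint jaw between 0.0015 and 0.006 m and angle between blank's own z axis and vertical below 0.175 rad and contact force between the fingers and blank below 0.05 N and linear speed of blank below 0.02 m/s and distance of short_blank from where it was at the start of the episode below 0.025 m); the robot touches nothing.
It fails at once if the shorter blank is moved more than 25 mm from its place (distance of short_blank from where it was at the start of the episode above 0.025 m).
It also fails if it takes over 38 s, if anything falls off the work surface, if the arm or the gripper's body presses on something with over 40 N, if the wrist force passes 120 N, or if a joint passes its speed limit or range.

## Robot

A 6-joint arm with a two-finger parallel gripper is mounted at the origin on the work surface. World frame = base frame: x ahead of the robot, y to its left, z up, the work surface at z = 0. Lengths are in mm, angles in degrees, forces in N, time in s.
With the tool pointing down it reaches from about 350 to 850 mm from the base axis. Payload 8.1 kg.
Tool frame: the origin (TCP) lies at the very end of the fingers, on their centre line; the grasp point (between the pads) lies 19 mm behind it (r.grip_depth is the distance from the TCP to the grasp point, in mm); z points along the fingers, y is the direction in which the jaws open and shut (so a half turn about z gives the same grasp; the last joint's range is limited). The gripper opens to 85 mm and grips with 20 to 120 N. Pads are 22 mm wide; open, the fingers measure 114 mm over their backs; the gripper's body (76 mm by 85 mm) begins 54 mm behind the grasp point. The pads swing forward as they close: fully open they stand 13 mm farther back than shut.
Start: joints at [-71.585, 7.471, 85.268, -0, 87.261, -4.893], TCP at [237.423, -551.031, 231.292] pointing down, gripper open.
Joint ranges: [-169.43, 169.43], [-51.17, 129.36], [1.28, 143.12], [-76.62, 256.62], [0, 156.53], [-152.29, 152.29]. Speed limits (degrees/s): [136.94, 136.94, 159.86, 180, 180, 180].

## Interface

Orientations are given as [roll, pitch, yaw] about the fixed x, y, z axes, in that order (R = Rz(yaw) Ry(pitch) Rx(roll)).
In Python, from bench import status, viewer, hand_in, r gives the robot as it stands.
- The arm moves only by the shell command python3 -m crank 'ROWS' [OPENING] [FORCE]. ROWS is a JSON object of lists of equal length, an entry for each row: "slide": the shift along the tool's x, y, z in m, a list of three; "twist": the turn about the tool's z in rad. A call has 1 to 8 rows; each row shifts and turns the commanded pose from where the row before left it, along the tool's axes as they then stand; what a row does not reach is not made up. A row lasts 1/10 s, in which the tool goes at most 50 mm and 8.59 degrees, less where a joint would pass 70% of its speed; a pose out of reach is approached as far as the arm can. A call with a gripper value outside its range is refused whole. OPENING is the closure, from 0 (fully open) to 1 (shut), set as the call begins (- or left out, the last holds). The fingers move at their own pace and stop on an object; FORCE is the grip in N (left out, the last holds). Time passes only in rows, so rows that do not move let the fingers close. It gives the time, the measured TCP pose, the force and the opening at its end, in the units of the state.
- status.sense(): the state, without advancing time (a new reading comes with each control period).
- viewer.snapshot(name): name is "scene" or "side" or "wrist"; returns a dict with "img" (480x640x3 uint8, red, green, blue), "fx", "fy", "cx", "cy" (pixels), "k1" (the pictures are not rectified: a ray, as slopes to the right and down, at radius r is drawn at 1 + k1 r^2 times it, then the intrinsics apply), "R" (3x3) and "t" (3): a world point X has camera coordinates R X + t; the wrist camera has in their place "hand_eye" (4x4, takes a point from camera to tool coordinates, whose origin is the TCP and whose axes are the flange's). Camera axes: x right, y down, z forward; pixel columns grow to the right and rows downward; lengths in mm; the calibration is good to about 2 mm. A picture is of the moment at which its call begins: read the wrist's pose just before it. There is no depth.
- hand_in(): hands the job in, once; it reports no verdict.
The state is a dict: "time": time; "joint_pos": joint angles; "qd": joint speeds; "joint_efforts": joint torques, N m; "tool_pos": TCP position; "tcp_rot": TCP orientation; "ft_force": force on the tool from outside, world axes, zero at the start; "wrist_torque": the same for the moment, N m; "finger_gap": finger opening in mm.
Only numpy, scipy, OpenCV 4.12 (cv2) and the standard library are available. Lean on these libraries where they do the work, as an engineer would, in place of code of your own. Each camera call takes 0.05 s, during which the arm holds its last target.

## Working session

There is one attempt and no reset: what is moved stays moved. The work goes in short steps, Python scripts to look and compute and a shell command to move; the robot and the scene stay as the last step left them, time stands still between calls to the robot, and variables do not carry over. Pictures are saved under pics/ and viewed, and the job is handed in when it is done.

```bash
ls; mkdir -p pics; python3 - <<'E'
from bench import status, viewer, r
import cv2,pickle
print(status.sense())
for n in ("scene","side","wrist"):
    s=viewer.snapshot(n); cv2.imwrite(f"pics/{n}0.png",s["img"][:,:,::-1]); pickle.dump(s,open(f"pics/{n}0.pkl","wb"))
    print(n,{k:(v.tolist() if hasattr(v,'tolist') else v) for k,v in s.items() if k!="img"})
E
```

```text
pics
{'time': 0.0, 'joint_pos': array([-7.15832394e+01,  7.51560486e+00,  8.53306093e+01, -6.25903070e-04,
        8.72611826e+01, -4.89421685e+00]), 'qd': array([-0.06476171, -0.01024864, -0.00611862, -0.09124095, -0.08754732,
        0.04759596]), 'joint_efforts': array([-4.23030560e-04, -5.69397461e+01, -5.00561428e+01, -4.51461146e-04,
        1.49237219e-02,  2.33765485e-05]), 'tool_pos': array([ 237.26162676, -550.48840957,  230.22650601]), 'tcp_rot': array([-1.79892942e+02, -8.53984079e-03,  2.33110000e+01]), 'ft_force': array([-0.76853932,  1.00513076, -0.61271055]), 'wrist_torque': array([ 0.00761122, -0.01255573,  0.07051314]), 'finger_gap': 85.3940289811505}
scene {'fx': 489.373367961999, 'fy': 489.373367961999, 'cx': 318.9082362135724, 'cy': 239.1851084143169, 'k1': -0.06910169721410471, 'R': [[0.34452602885246747, 0.9386960956245315, 0.012306725901279375], [0.7944328870334507, -0.2845429306397975, -0.5365740476603506], [-0.5001781716976914, 0.19464059361339797, -0.8437634952253972]], 't': [-200.93636768009688, -414.4090593595096, 1106.9745176648642]}
side {'fx': 479.5964778865725, 'fy': 479.5964778865725, 'cx': 324.61569583645456, 'cy': 242.21333017149504, 'k1': -0.05270996677436845, 'R': [[-0.8015486075228949, -0.5977199486219336, -0.015833281324505698], [-0.2903259048871909, 0.41220620682595227, -0.863595340426055], [0.5227147393459856, -0.6876168308538945, -0.5039368960464247]], 't': [462.2672955197112, 237.09459072225474, 516.6599354171019]}
wrist {'fx': 395.2443870018936, 'fy': 395.2443870018936, 'cx': 315.13719296569496, 'cy': 242.50363149398234, 'k1': -0.038439374585733065, 'hand_eye': [[0.00036833858943038754, -0.9543842563877781, -0.29858090274803034, 75.64478403593134], [0.9999998894059468, 0.00026422280473476097, 0.0003890686330164073, 0.860747171595122], [-0.0002924290944409412, -0.29858101303574985, 0.9543842481620114, -142.73734397098482], [0.0, 0.0, 0.0, 1.0]]}
```

View pics/scene0.png

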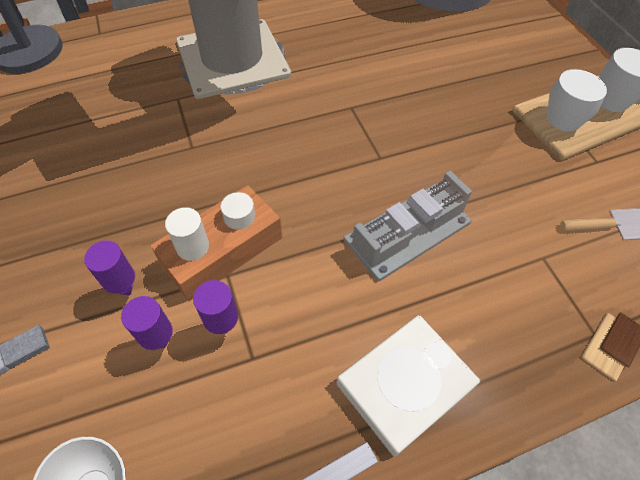

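View pics/side0.png

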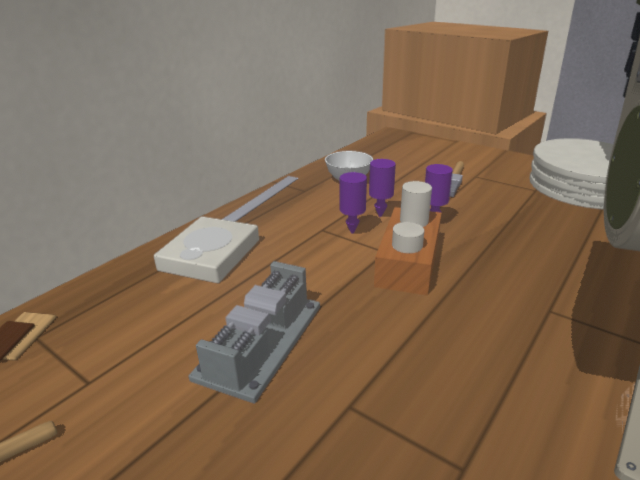

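View pics/wrist0.png

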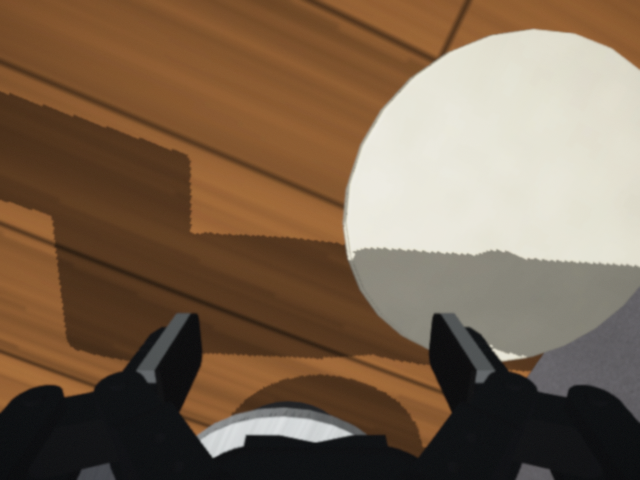

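The scene view shows the tall blank at about (187,233), the short one at (238,210) and the clamp at about (408,225). The three purple ones stand in front of and to the left of the rack. I'll zoom in next.

```bash
python3 - <<'E'
import cv2,pickle,numpy as np
a=pickle.load(open("pics/scene0.pkl","rb"))["img"][:,:,::-1]; b=pickle.load(open("pics/side0.pkl","rb"))["img"][:,:,::-1]
cv2.imwrite("pics/c1.png",np.hstack([cv2.resize(a[180:300,140:290],(0,0),fx=5,fy=5,interpolation=0)]))
cv2.imwrite("pics/c2.png",cv2.resize(a[165:285,335:485],(0,0),fx=5,fy=5,interpolation=0))
cv2.imwrite("pics/c3.png",cv2.resize(b[255:405,185:335],(0,0),fx=4,fy=4,interpolation=0))
cv2.imwrite("pics/c4.png",cv2.resize(b[175:295,355:475],(0,0),fx=5,fy=5,interpolation=0))
E
```

```text
(no output)
```

View pics/c1.png

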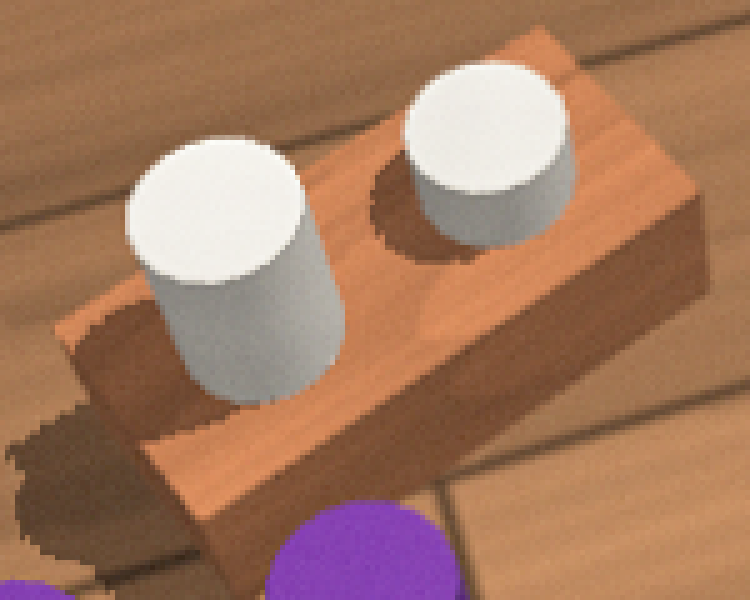

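View pics/c2.png

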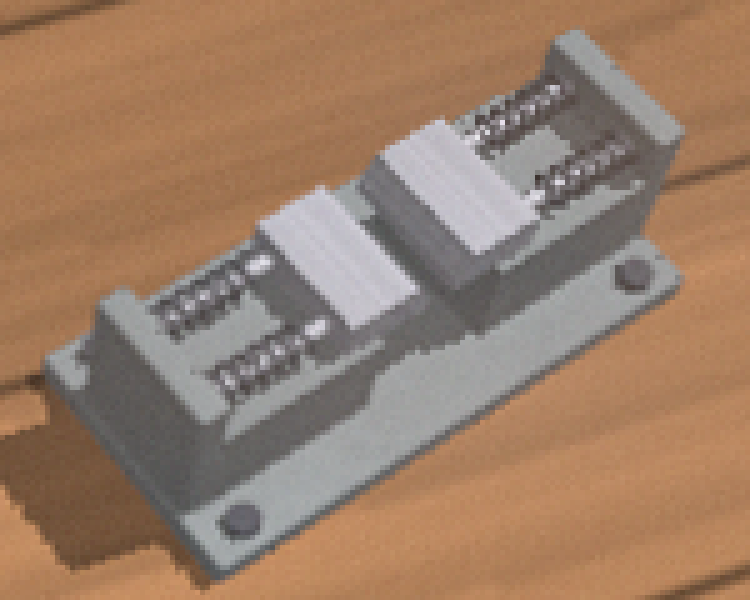

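View pics/c3.png

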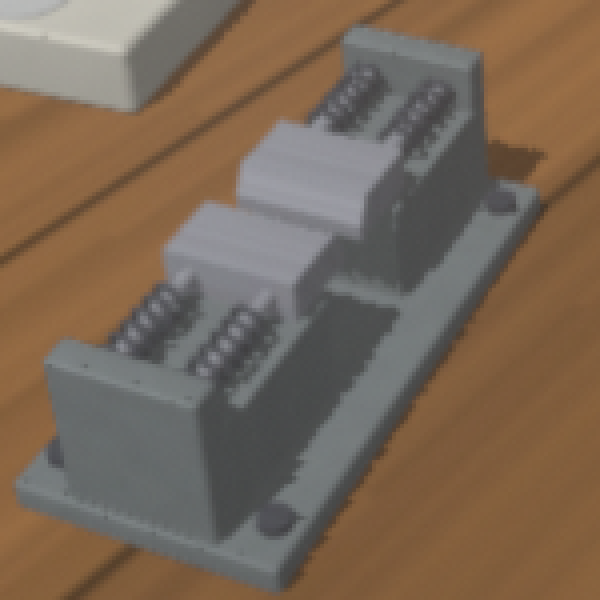

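View pics/c4.png

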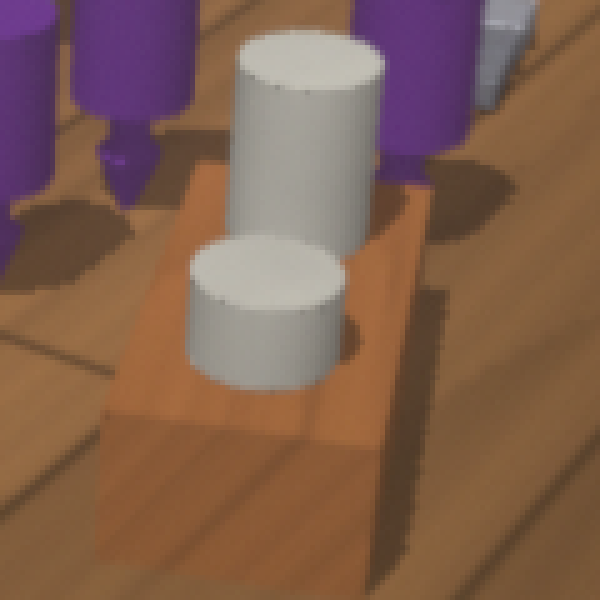

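```bash
cat > h.py <<'E'
import cv2,numpy as np
def undist(s,px):
    d=np.array([s["k1"],0,0,0,0.]);K=np.array([[s["fx"],0,s["cx"]],[0,s["fy"],s["cy"]],[0,0,1]])
    # model: drawn = (1+k1 r^2)*ray  == opencv k1
    return cv2.undistortPoints(np.array(px,float).reshape(-1,1,2),K,d).reshape(-1,2)
def RT(s,tcp=None,rot=None):
    if "R" in s: return np.array(s["R"]),np.array(s["t"])
    from scipy.spatial.transform import Rotation as Ro
    T=np.eye(4);T[:3,:3]=Ro.from_euler('xyz',rot,degrees=True).as_matrix();T[:3,3]=tcp
    M=np.linalg.inv(T@np.array(s["hand_eye"]));return M[:3,:3],M[:3,3]
def plane(s,px,z,tcp=None,rot=None):
    R,t=RT(s,tcp,rot);u=undist(s,px);d=np.c_[u,np.ones(len(u))]@R;c=-R.T@t
    k=(z-c[2])/d[:,2];return c+d*k[:,None]
E
python3 - <<'E'
from h import *
import pickle
S=pickle.load(open("pics/scene0.pkl","rb"));D=pickle.load(open("pics/side0.pkl","rb"))
def top(s,roi,th,z,name):
    x0,y0,x1,y1=roi;g=s["img"][y0:y1,x0:x1].min(2)
    m=(g>th).astype(np.uint8)
    c=max(cv2.findContours(m,0,1)[0],key=cv2.contourArea)[:,0,:]+[x0,y0]
    P=plane(s,c,z)[:,:2]
    (cx,cy),r=cv2.minEnclosingCircle(P.astype(np.float32)); e=cv2.fitEllipse(P.astype(np.float32))
    print(name,"circle",cx,cy,r,"ell",e)
top(S,(150,195,215,275),215,130,"S tall");top(S,(215,185,262,235),215,92,"S short")
for th in (165,175,185):
  top(D,(395,175,440,232),th,130,"D tall");top(D,(388,215,430,255),th,92,"D short")
f=lambda p:np.array(p)/5+[335,165]
g=lambda p:np.array(p)/4+[185,255]
print("posts scene",plane(S,f([(103,290),(205,425),(575,30),(683,133)]),72)[:,:2])
print("posts side",plane(D,g([(48,350),(200,405),(345,30),(482,55)]),72)[:,:2])
print("jaw scene outer",plane(S,f([(258,224),(350,328),(443,122),(537,212)]),68)[:,:2])
print("jaw side outer",plane(D,g([(168,245),(300,283),(280,122),(398,140)]),68)[:,:2])
print("base scene",plane(S,f([(45,360),(217,575),(683,280)]),12)[:,:2])
print("base side",plane(D,g([(18,487),(283,580),(541,197)]),12)[:,:2])
print("rack top scene",plane(S,np.array([(55,328),(203,518),(703,192),(540,28)])/5+[140,180],60)[:,:2])
E
```

```text
S tall circle 510.2892150878906 -185.28172302246094 25.056058883666992 ell ((510.25042724609375, -185.41159057617188), (48.10727310180664, 49.054344177246094), 165.365478515625)
S short circle 479.1493835449219 -101.07614135742188 24.81646728515625 ell ((479.2209777832031, -101.18754577636719), (47.763267517089844, 48.386268615722656), 166.9632110595703)
D tall circle 507.755615234375 -181.97653198242188 24.939924240112305 ell ((507.9444580078125, -181.5921630859375), (45.103797912597656, 47.64329147338867), 121.02867126464844)
D short circle 478.3575439453125 -98.55406951904297 25.027812957763672 ell ((477.59197998046875, -98.85147094726562), (45.789466857910156, 47.579498291015625), 22.12982749938965)
D tall circle 507.27685546875 -181.55612182617188 23.084857940673828 ell ((506.0265808105469, -180.36508178710938), (37.674686431884766, 43.974517822265625), 130.53988647460938)
D short circle 464.1970520019531 -87.69117736816406 4.922280788421631 ell ((464.6781311035156, -87.78707122802734), (6.675133228302002, 9.907055854797363), 146.4183349609375)Traceback (most recent call last):
  File "<stdin>", line 13, in <module>
  File "<stdin>", line 7, in top
ValueError: max() iterable argument is empty
```

```bash
python3 - <<'E'
from h import *
import pickle
np.set_printoptions(precision=1,suppress=True)
S=pickle.load(open("pics/scene0.pkl","rb"));D=pickle.load(open("pics/side0.pkl","rb"))
f=lambda p:np.array(p)/5+[334.5,164.5]
g=lambda p:np.array(p)/4+[184.5,254.5]
def pr(n,P):
    P=P[:,:2];print(n,P.tolist() if 0 else P.round(1).tolist(),"mean",P.mean(0))
pr("posts scene",plane(S,f([(103,290),(205,425),(575,30),(683,133)]),72))
pr("posts side",plane(D,g([(48,350),(200,405),(345,30),(482,55)]),72))
pr("jaw scene outer",plane(S,f([(258,224),(350,328),(443,122),(537,212)]),68))
pr("jaw side outer",plane(D,g([(168,245),(300,283),(280,122),(398,140)]),68))
pr("base scene",plane(S,f([(45,360),(217,575),(683,280)]),12))
pr("base side",plane(D,g([(18,487),(283,580),(541,197)]),12))
pr("rack top scene",plane(S,np.array([(55,328),(203,518),(703,192),(540,28)])/5+[140,180],60))
E
```

```text
posts scene [[561.4, 68.5], [618.5, 78.9], [515.6, 264.1], [567.8, 277.1]] mean [565.8 172.2]
posts side [[567.9, 274.5], [512.3, 263.6], [616.6, 84.6], [562.1, 67.5]] mean [564.7 172.5]
jaw scene outer [[551.8, 127.6], [599.0, 138.4], [534.0, 204.4], [578.3, 216.8]] mean [565.8 171.8]
jaw side outer [[579.5, 213.7], [530.1, 202.0], [598.4, 140.2], [556.0, 123.6]] mean [566.  169.9]
base scene [[545.0, 58.6], [640.8, 80.6], [589.8, 283.3]] mean [591.9 140.8]
base side [[584.3, 285.3], [487.4, 262.0], [539.0, 63.0]] mean [536.9 203.4]
rack top scene [[486.4, -247.2], [568.5, -216.5], [505.7, -38.7], [422.1, -70.3]] mean [ 495.7 -143.2]
```

```bash
python3 - <<'E'
from h import *
import pickle
np.set_printoptions(precision=1,suppress=True)
for n in("scene","side"):
    S=pickle.load(open(f"pics/{n}0.pkl","rb"));h=cv2.cvtColor(S["img"],cv2.COLOR_RGB2HSV)
    m=cv2.inRange(h,(125,100,40),(160,255,255))
    for c in cv2.findContours(m,0,1)[0]:
        if cv2.contourArea(c)<200: continue
        x,y,w,hh=cv2.boundingRect(c)
        print(n,(x,y,w,hh),"top-edge mid z122",plane(S,[(x+w*.45,y+ (w*.4 if n=="scene" else 6))],122)[0])
E
```

```text
scene (121, 296, 51, 54) top-edge mid z122 [ 636.4 -265.2  122. ]
scene (193, 280, 45, 54) top-edge mid z122 [ 640.9 -172.9  122. ]
scene (84, 241, 51, 54) top-edge mid z122 [ 535.5 -301.   122. ]
side (340, 172, 27, 61) top-edge mid z122 [ 633.6 -166.2  122. ]
side (426, 164, 26, 47) top-edge mid z122 [ 519.5 -294.6  122. ]
side (370, 159, 25, 57) top-edge mid z122 [ 623.2 -254.9  122. ]
```

```bash
python3 -m crank '{"slide":[[0,0,0],[0,0,0],[0,0,0],[0,0,0],[0,0,0],[0,0,0],[0,0,0],[0,0,0]],"twist":[-0.14,-0.14,-0.14,-0.14,-0.14,-0.14,-0.14,0]}' 0 40; cat >> h.py <<'E'
def to(tx,ty,tz=None):
    from bench import status
    from scipy.spatial.transform import Rotation as Ro
    s=status.sense();d=np.array([tx,ty,s["tool_pos"][2] if tz is None else tz])-s["tool_pos"]
    print("t",round(s["time"],2),"tcp",s["tool_pos"].round(1),s["tcp_rot"].round(2),"gap",round(s["finger_gap"],1),"F",s["ft_force"].round(1),"| slide mm",(Ro.from_euler('xyz',s["tcp_rot"],degrees=True).as_matrix().T@d).round(1))
E
python3 -c "
from h import *
to(509,-184)"
```

```text
time: 0.95
tool_pos: [237.4, -550.8, 230.9]
tcp_rot: [-180.0, -0.0, 79.6]
ft_force: [-0.5, 0.4, 0.3]
finger_gap: 85.4
t 0.95 tcp [ 237.4 -550.8  230.9] [-1.7998e+02 -4.0000e-02  7.9590e+01] gap 85.4 F [-0.5  0.4  0.3] | slide mm [4.098e+02 2.009e+02 2.000e-01]
```

```bash
python3 -m crank '{"slide":[[0.041,0.02,0],[0.041,0.02,0],[0.041,0.02,0],[0.041,0.02,0],[0.041,0.02,0],[0.041,0.02,0],[0.041,0.02,0],[0.041,0.02,0]],"twist":[0,0,0,0,0,0,0,0]}'; python3 -m crank '{"slide":[[0.041,0.02,0],[0.041,0.021,0],[0,0,0],[0,0,0]],"twist":[0,0,0,0]}'
python3 - <<'E'
from h import *
from bench import status,viewer
import pickle
to(509,-184)
st=status.sense();s=viewer.snapshot("wrist");s["tcp"]=st["tool_pos"];s["rot"]=st["tcp_rot"];pickle.dump(s,open("pics/w1.pkl","wb"))
cv2.imwrite("pics/w1.png",s["img"][:,:,::-1])
E
```

```text
time: 1.75
tool_pos: [455.5, -256.1, 231.3]
tcp_rot: [180.0, 0.0, 79.2]
ft_force: [0.2, -0.3, -1.3]
finger_gap: 85.5
time: 2.15
tool_pos: [510.4, -183.6, 231.0]
tcp_rot: [-180.0, 0.0, 79.4]
ft_force: [-0.9, -0.6, -0.4]
finger_gap: 85.4
t 2.15 tcp [ 510.4 -183.6  231. ] [-1.7996e+02  1.0000e-02  7.9410e+01] gap 85.4 F [-0.9 -0.6 -0.4] | slide mm [-0.6 -1.3  0. ]
```

View pics/w1.png

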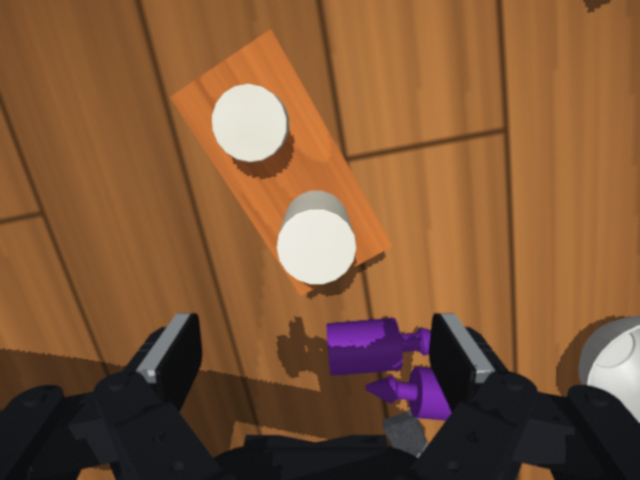

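Wrist view: the tall blank's top is at about (316,246), the short one at (250,122), and two purple ones have toppled over by themselves at about (365,348) and (420,392), well below the fingers.

```bash
python3 - <<'E'
from h import *
from bench import viewer
import pickle
s=pickle.load(open("pics/w1.pkl","rb"))
g=s["img"].min(2)
for roi,z in(((265,195,370,300),130),((200,70,300,170),92)):
  for th in(190,205,220):
    x0,y0,x1,y1=roi
    c=max(cv2.findContours((g[y0:y1,x0:x1]>th).astype(np.uint8),0,1)[0],key=cv2.contourArea)[:,0,:]+[x0,y0]
    P=plane(s,c,z,s["tcp"],s["rot"])[:,:2];print(z,th,cv2.fitEllipse(P.astype(np.float32)))
a=viewer.snapshot("scene");cv2.imwrite("pics/s1.png",a["img"][:,:,::-1])
E
```

```text
130 190 ((510.0100402832031, -187.7726287841797), (49.34035110473633, 49.700069427490234), 1.576453447341919)
130 205 ((509.96087646484375, -187.74639892578125), (48.66597366333008, 49.1910285949707), 174.61862182617188)
130 220 ((505.866455078125, -185.35215759277344), (36.468170166015625, 50.533546447753906), 151.968017578125)
92 190 ((478.89434814453125, -103.76539611816406), (49.052608489990234, 49.14192581176758), 114.32508087158203)
92 205 ((478.9231262207031, -103.70353698730469), (48.28633499145508, 48.33948516845703), 113.99867248535156)Traceback (most recent call last):
  File "<stdin>", line 9, in <module>
ValueError: max() iterable argument is empty
```

```bash
python3 -m crank '{"slide":[[-0.002,0,0.04],[0,0,0.04],[0,0,0.03],[0,0,0.02],[0,0,0.015],[0,0,0.01],[0,0,0],[0,0,0]],"twist":[0,0,0,0,0,0,0,0]}'
python3 - <<'E'
from h import *
from bench import status,viewer
to(509.8,-185.5,75)
for n in("side","wrist"):
  s=viewer.snapshot(n)
  cv2.imwrite(f"pics/{n}2.png",s["img"][:,:,::-1])
E
```

```text
time: 3.0
tool_pos: [510.2, -187.3, 77.2]
tcp_rot: [179.9, 0.0, 79.4]
ft_force: [0.2, -0.3, -0.1]
finger_gap: 85.7
t 3.0 tcp [ 510.2 -187.3   77.2] [1.7993e+02 2.0000e-02 7.9410e+01] gap 85.7 F [ 0.2 -0.3 -0.1] | slide mm [ 1.7 -0.7  2.2]
```

View pics/side2.png

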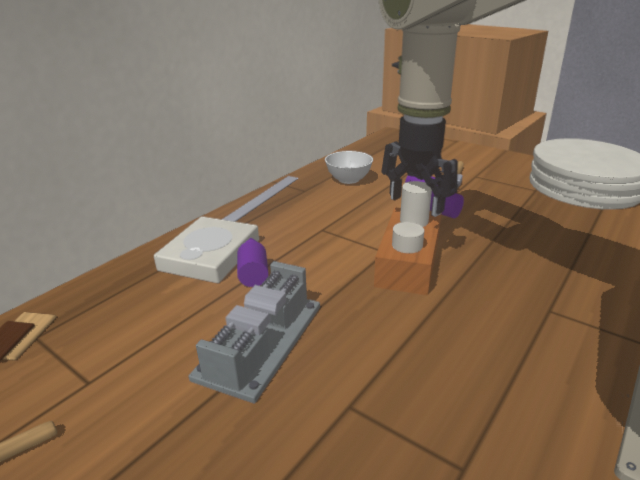

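View pics/wrist2.png

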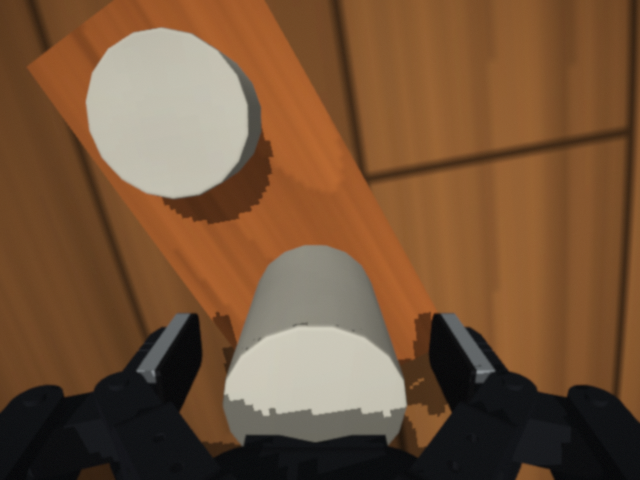

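The blank sits centred between the fingers, at about (315,385). A purple one has rolled up beside the clamp, to side view (252,262). I'll grip now.

```bash
python3 -m crank '{"slide":[[0.001,0,0.001],[0,0,0],[0,0,0],[0,0,0],[0,0,0],[0,0,0],[0,0,0]],"twist":[0,0,0,0,0,0,0]}' 1 70;  python3 -m crank '{"slide":[[0,0,-0.005],[0,0,-0.01],[0,0,-0.02],[0,0,-0.03],[0,0,-0.03],[0,0,-0.03],[0,0,-0.02],[0,0,0]],"twist":[0,0,0,0,0,0,0,0]}'
python3 - <<'E'
from h import *
from bench import status,viewer
to(565.5,172)
st=status.sense()
for n in("side","wrist","scene"):
  s=viewer.snapshot(n)
  cv2.imwrite(f"pics/{n}3.png",s["img"][:,:,::-1])
E
```

```text
time: 3.8
tool_pos: [510.5, -185.8, 76.2]
tcp_rot: [179.9, 0.0, 79.5]
ft_force: [-0.8, 0.4, 5.8]
finger_gap: 50.4
time: 4.6
tool_pos: [511.6, -186.6, 224.6]
tcp_rot: [179.6, 0.1, 79.5]
ft_force: [0.3, 0.2, -1.6]
finger_gap: 50.7
t 4.6 tcp [ 511.6 -186.6  224.6] [1.7963e+02 1.0000e-01 7.9460e+01] gap 50.7 F [ 0.3  0.2 -1.6] | slide mm [362.4 -12.6  -0.7]
```

View pics/side3.png

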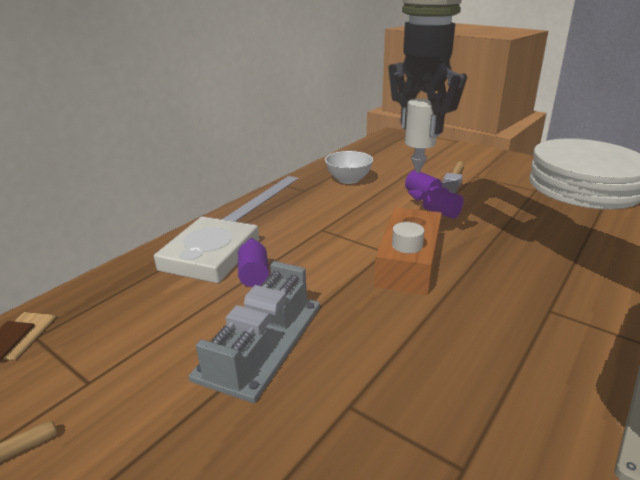

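View pics/scene3.png

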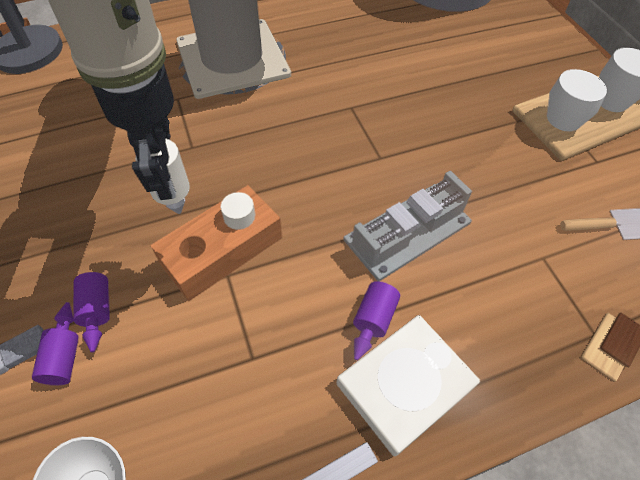

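View pics/wrist3.png

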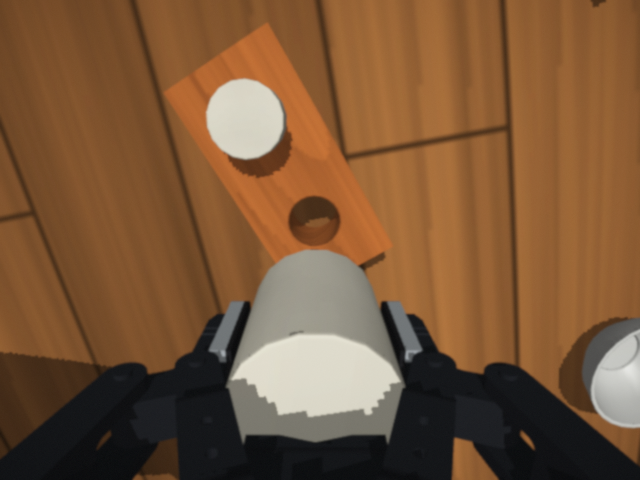

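The blank is gripped upright and has left its hole; the short one hasn't moved, and the purple one lies clear of the clamp. Next I carry it over the clamp.

```bash
python3 -m crank '{"slide":[[0.02,0,0],[0.04,-0.002,0],[0.045,-0.002,0],[0.045,-0.002,0],[0.045,-0.002,0],[0.045,-0.002,0],[0.045,-0.002,0],[0.04,0,0]],"twist":[0,0,0,0,0,0,0,0]}';  python3 -m crank '{"slide":[[0.025,0,0],[0.012,0,0],[0,0,0.025],[0,0,0.025],[0,0,0.01],[0,0,0],[0,0,0]],"twist":[0,0,0,0,0,0,0]}'
python3 - <<'E'
from h import *
from bench import status,viewer
import pickle
to(565.5,172)
for n in("side","wrist","scene"):
  s=viewer.snapshot(n)
  cv2.imwrite(f"pics/{n}4.png",s["img"][:,:,::-1]);pickle.dump(s,open(f"pics/{n}4.pkl","wb"))
  if n=="side":cv2.imwrite("pics/side4c.png",cv2.resize(s["img"][200:400,170:370,::-1],(0,0),fx=3,fy=3,interpolation=0))
  if n=="scene":cv2.imwrite("pics/scene4c.png",cv2.resize(s["img"][130:290,320:500,::-1],(0,0),fx=3.5,fy=3.5,interpolation=0))
E
```

```text
time: 5.55
tool_pos: [556.2, 138.1, 217.8]
tcp_rot: [-179.8, 0.1, 79.5]
ft_force: [1.1, 1.0, -2.5]
finger_gap: 50.7
time: 6.25
tool_pos: [564.4, 171.9, 160.6]
tcp_rot: [-180.0, 0.0, 79.4]
ft_force: [0.5, -0.1, -2.4]
finger_gap: 50.6
t 6.25 tcp [564.4 171.9 160.6] [-1.7999e+02  1.0000e-02  7.9420e+01] gap 50.6 F [ 0.5 -0.1 -2.4] | slide mm [ 0.3  1.1 -0. ]
```

View pics/side4c.png

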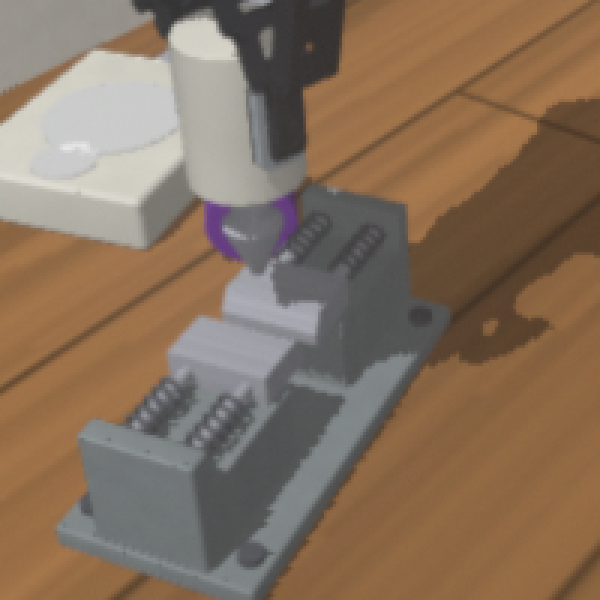

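View pics/scene4c.png

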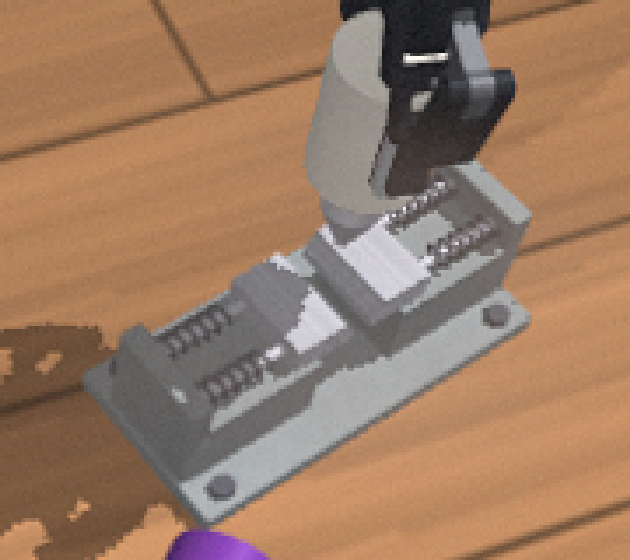

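View pics/wrist4.png

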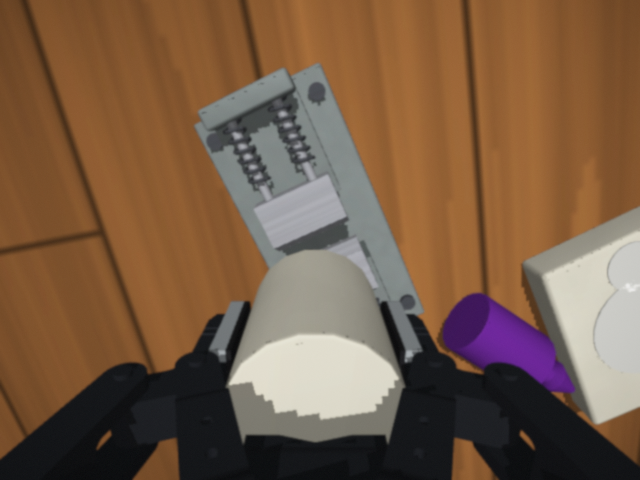

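```bash
python3 - <<'E'
from h import *
import pickle
np.set_printoptions(precision=1,suppress=True)
D=pickle.load(open("pics/side4.pkl","rb"));S=pickle.load(open("pics/scene4.pkl","rb"))
print("tip side z92.6",plane(D,np.array([(260,273)])/3+[169.5,199.5],92.6))
# shoulder (z=144.6) extreme left/right silhouette points
print("shoulder side",plane(D,np.array([(188,190),(305,192)])/3+[169.5,199.5],144.6))
print("shoulder scene left",plane(S,np.array([(306,165)])/3.5+[319.5,129.5],144.6))
def proj(s,X):
    K=np.array([[s["fx"],0,s["cx"]],[0,s["fy"],s["cy"]],[0,0,1]]);R=np.array(s["R"])
    return cv2.projectPoints(np.array(X,float),cv2.Rodrigues(R)[0],np.array(s["t"]),K,np.array([s["k1"],0,0,0]))[0][:,0]
for z in(92.6,118.6,144.6):
  print(z,"crop side",(proj(D,[[564.4,171.9,z]])-[169.5,199.5])*3,"scene",(proj(S,[[564.4,171.9,z]])-[319.5,129.5])*3.5)
E
```

```text
tip side z92.6 [[561.6 172.2  92.6]]
shoulder side [[574.5 196.1 144.6]
 [532.7 168.3 144.6]]
shoulder scene left [[554.2 150.5 144.6]]
92.6 crop side [[255.8 270.5]] scene [[339.4 242.4]]
118.6 crop side [[250.5 222.6]] scene [[349.9 207. ]]
144.6 crop side [[245.  172.6]] scene [[360.9 169.5]]
```

```bash
python3 -m crank '{"slide":[[0,0.002,0.01],[0,0,0.015],[0,0,0.01],[0,0,0.006],[0,0,0.004],[0,0,0.003],[0,0,0]],"twist":[0,0,0,0,0,0,0]}'; python3 -m crank '{"slide":[[0,0,0.003],[0,0,0.003],[0,0,0.003],[0,0,0.003],[0,0,0]],"twist":[0,0,0,0,0]}'
python3 - <<'E'
from h import *
from bench import status,viewer
import pickle
to(565.5,172,84)
for n in("side","scene"):
  s=viewer.snapshot(n)
  if n=="side":a=cv2.resize(s["img"][200:380,190:350,::-1],(0,0),fx=2.4,fy=2.4,interpolation=0)
  else:b=cv2.resize(s["img"][130:310,320:480,::-1],(0,0),fx=2.4,fy=2.4,interpolation=0)
cv2.imwrite("pics/m5.png",np.hstack([a,b]))
E
```

```text
time: 7.1
tool_pos: [566.6, 172.0, 112.3]
tcp_rot: [180.0, -0.0, 79.5]
ft_force: [1.3, -0.7, -3.4]
finger_gap: 50.7
time: 7.6
tool_pos: [566.6, 172.0, 100.1]
tcp_rot: [180.0, -0.0, 79.5]
ft_force: [3.5, -1.5, -0.5]
finger_gap: 50.4
t 7.6 tcp [566.6 172.  100.1] [ 1.7995e+02 -1.0000e-02  7.9460e+01] gap 50.4 F [ 3.5 -1.5 -0.5] | slide mm [-0.2 -1.1 16.1]
```

View pics/m5.png

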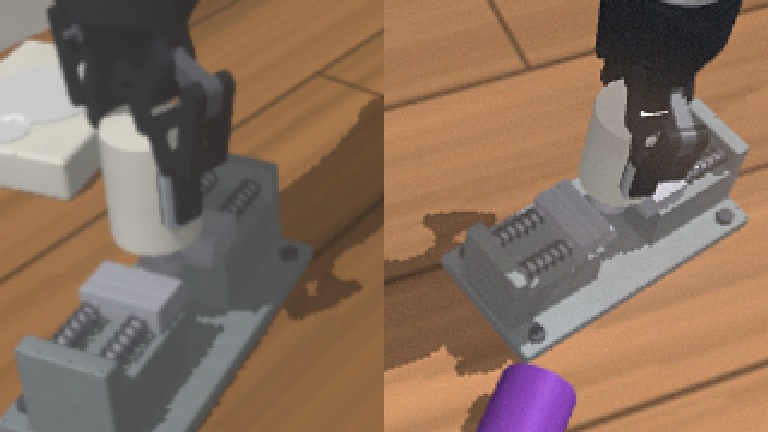

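The spindle is between the jaws and both have opened. I'll keep pressing.

```bash
python3 -m crank '{"slide":[[0,-0.001,0.003],[0,0,0.003],[0,0,0.003],[0,0,0.003],[0,0,0]],"twist":[0,0,0,0,0]}'; python3 -m crank '{"slide":[[0,0,0.002],[0,0,0.001],[0,0,0.001],[0,0,0],[0,0,0]],"twist":[0,0,0,0,0]}'
python3 - <<'E'
from h import *
from bench import status,viewer
import pickle
to(565.5,172,84)
for n in("side","scene"):
  s=viewer.snapshot(n)
  if n=="side":a=cv2.resize(s["img"][200:380,190:350,::-1],(0,0),fx=2.4,fy=2.4,interpolation=0)
  else:b=cv2.resize(s["img"][130:310,320:480,::-1],(0,0),fx=2.4,fy=2.4,interpolation=0)
cv2.imwrite("pics/m6.png",np.hstack([a,b]))
E
```

```text
time: 8.2
tool_pos: [564.3, 171.7, 86.9]
tcp_rot: [-179.9, 0.1, 79.4]
ft_force: [1.0, -4.9, -4.0]
finger_gap: 50.6
time: 8.7
tool_pos: [565.3, 171.9, 84.3]
tcp_rot: [180.0, 0.0, 79.5]
ft_force: [1.4, -5.2, -1.1]
finger_gap: 50.3
t 8.7 tcp [565.3 171.9  84.3] [1.800e+02 2.000e-02 7.945e+01] gap 50.3 F [ 1.4 -5.2 -1.1] | slide mm [0.1 0.2 0.3]
```

View pics/m6.png

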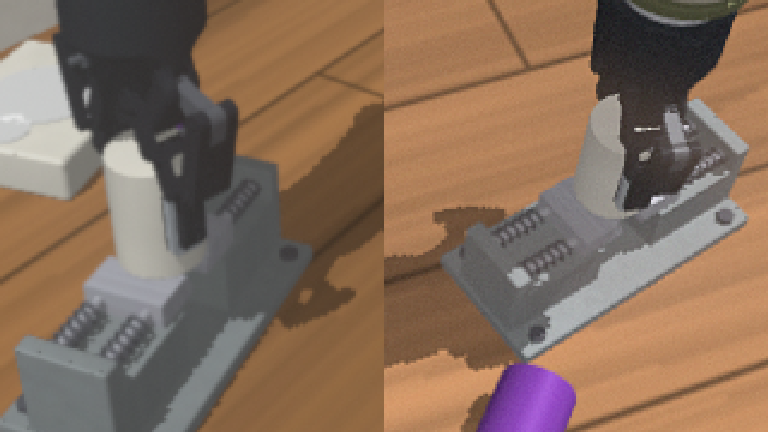

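Nearly home, but there is no shoulder reaction force yet. I'll press gently until it shows.

```bash
python3 -m crank '{"slide":[[0,0,0.001],[0,0,0],[0,0,0]],"twist":[0,0,0]}';python3 -m crank '{"slide":[[0,0,0.001],[0,0,0],[0,0,0]],"twist":[0,0,0]}'
```

```text
time: 9.1
tool_pos: [565.4, 172.0, 84.2]
tcp_rot: [180.0, 0.0, 79.5]
ft_force: [-2.8, -6.4, 4.7]
finger_gap: 50.5
time: 9.4
tool_pos: [565.5, 172.0, 84.1]
tcp_rot: [180.0, 0.0, 79.5]
ft_force: [-6.4, -7.8, 10.3]
finger_gap: 50.8
```

TCP height has stopped at 84.1, as predicted for home, and the upward force rises with each step, so the shoulder is seated. I'll confirm the jaws by picture.

```bash
python3 -m crank '{"slide":[[0,0,-0.001],[0,0,0],[0,0,0]],"twist":[0,0,0]}'; python3 - <<'E'
from h import *
from bench import viewer
for n in("side","scene"):
  s=viewer.snapshot(n)
  if n=="side":a=cv2.resize(s["img"][230:370,200:320,::-1],(0,0),fx=3.3,fy=3.3,interpolation=0)
  else:b=cv2.resize(s["img"][150:290,340:460,::-1],(0,0),fx=3.3,fy=3.3,interpolation=0)
cv2.imwrite("pics/m7.png",np.hstack([a,b]))
E
```

```text
time: 9.7
tool_pos: [565.4, 172.0, 84.2]
tcp_rot: [180.0, 0.0, 79.5]
ft_force: [-2.1, -5.6, 4.1]
finger_gap: 50.3
```

View pics/m7.png

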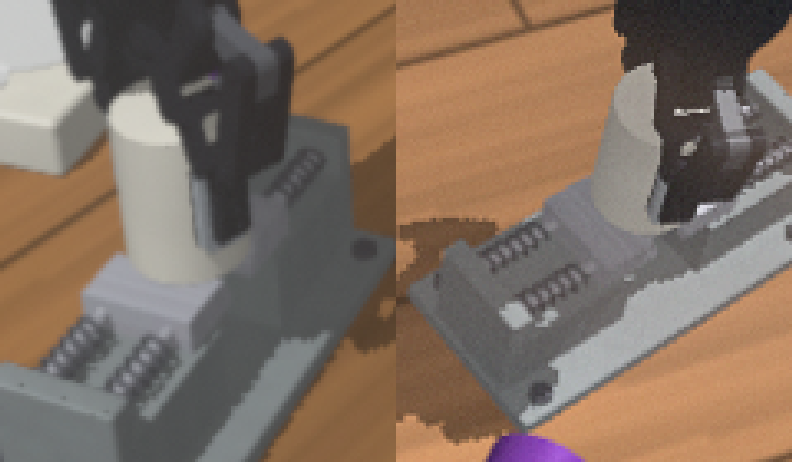

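The shoulder sits flush on the jaw tops in both views. I'll open, pause, and rise straight up.

```bash
python3 -m crank '{"slide":[[0,0,0],[0,0,0],[0,0,0],[0,0,0],[0,0,0],[0,0,0],[0,0,0]],"twist":[0,0,0,0,0,0,0]}' 0;python3 -m crank '{"slide":[[0,0,-0.01],[0,0,-0.02],[0,0,-0.03],[0,0,-0.03],[0,0,-0.03],[0,0,-0.03],[0,0,0],[0,0,0]],"twist":[0,0,0,0,0,0,0,0]}'
python3 - <<'E'
from h import *
from bench import viewer,status
import pickle
to(565.5,172)
st=status.sense()
for n in("side","scene","wrist"):
  s=viewer.snapshot(n);cv2.imwrite(f"pics/{n}8.png",s["img"][:,:,::-1]);s["tcp"]=st["tool_pos"];s["rot"]=st["tcp_rot"];pickle.dump(s,open(f"pics/{n}8.pkl","wb"))
E
```

```text
time: 10.5
tool_pos: [565.2, 172.2, 83.2]
tcp_rot: [-180.0, -0.0, 79.5]
ft_force: [0.7, -0.0, 1.3]
finger_gap: 85.2
time: 11.3
tool_pos: [566.0, 172.4, 235.1]
tcp_rot: [179.8, -0.1, 79.5]
ft_force: [-0.1, -0.4, -0.3]
finger_gap: 85.3
t 11.3 tcp [566.  172.4 235.1] [ 1.7984e+02 -6.0000e-02  7.9460e+01] gap 85.3 F [-0.1 -0.4 -0.3] | slide mm [-0.4 -0.4 -0. ]
```

View pics/side8.png

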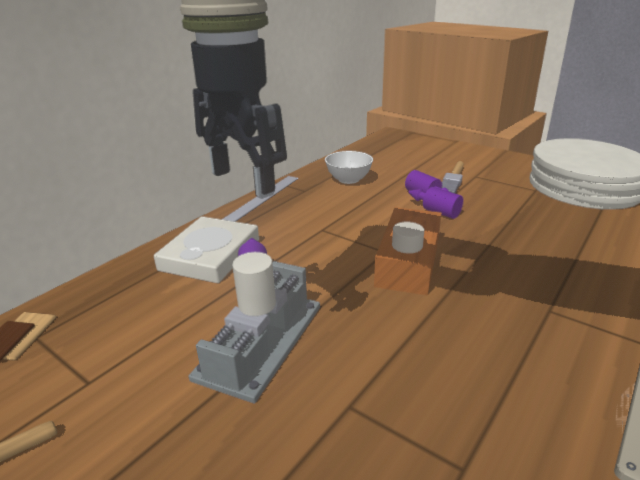

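View pics/scene8.png

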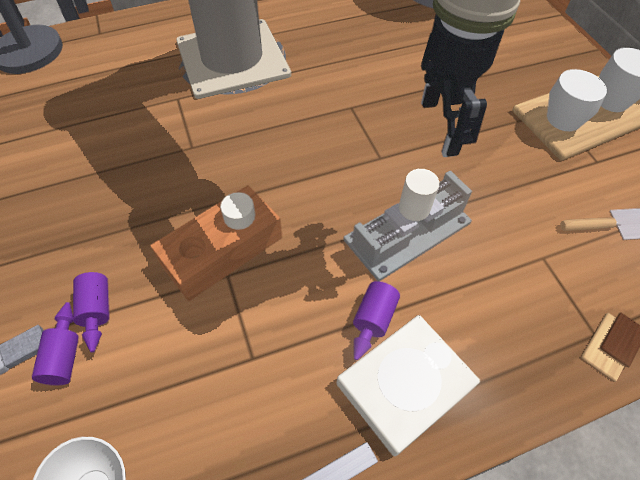

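View pics/wrist8.png

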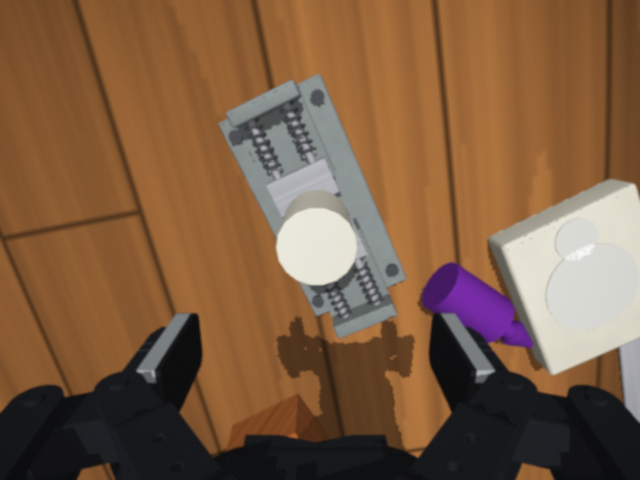

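```bash
python3 - <<'E'
from h import *
import pickle
for n,roi,th in(("scene",(395,165,445,225),215),("wrist",(265,195,370,300),190),("side",(225,250,280,315),165)):
    s=pickle.load(open(f"pics/{n}8.pkl","rb"));x0,y0,x1,y1=roi
    c=max(cv2.findContours((s["img"].min(2)[y0:y1,x0:x1]>th).astype(np.uint8),0,1)[0],key=cv2.contourArea)[:,0,:]+[x0,y0]
    P=plane(s,c,138,s["tcp"],s["rot"])[:,:2];print(n,cv2.fitEllipse(P.astype(np.float32)))
E
python3 -c "
from bench import hand_in
print(hand_in())"
```

```text
scene ((564.9930419921875, 172.3025665283203), (47.80703353881836, 49.08597946166992), 151.61968994140625)
wrist ((566.4884033203125, 169.5464630126953), (50.15076446533203, 50.47089385986328), 6.646212100982666)
side ((560.0196533203125, 178.89727783203125), (44.99998474121094, 68.7610092163086), 29.670745849609375)
the job is handed in; nothing more can be done
None
```

The tall blank now stands upright in the clamp with its shoulder on the jaws, and I handed the job in at about 11.5 s of the 38 s allowed. I lifted it from the rack, pushed it between the jaws until the shoulder seated, held it there, then let go and raised the arm clear.

**Checks that agreed**
- **Depth:** the TCP stopped at 84.1 to 84.2 mm, the height predicted for fully home. The upward force rose to about 10 N as I pressed against the shoulder.
- **Position:** the blank's top, taken at its home height, measures (565.0, 172.3) in the scene view and (566.5, 169.5) in the wrist view. The clamp centre is about (565.5, 172).
- **Short blank:** it is still in the rack in the last pictures and looks unmoved.

**Checks that failed or were not made**
- **Side view:** its final fit gave (560, 179) with a stretched ellipse of 45 x 69 mm. The mask had taken in the blank's side as well as its top, so I disregarded it.
- **Jaws:** I judged them closed on the neck from the pictures and the seated height. I did not measure how far each had moved out.
- **Purple look-alikes:** all three toppled by themselves early on, without being touched. One rolled to near the clamp, but none was touching it in the last pictures.

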